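Set the 12 mm splash guard in its shoe beside the griddle

ROBOT

A 6-joint arm with a two-finger parallel gripper is mounted at the origin on the work surface. World frame = base frame: x ahead of the robot, y to its left, z up, the work surface at z = 0. Lengths are in m, angles in rad, forces in N, time in s.
With the tool pointing down it reaches from about 0.3 to 0.775 m from the base axis. Payload 14.6 kg.
Tool frame: the origin (TCP) lies midway between the tips of the shut fingers; the grasp point (between the pads) lies 19 mm behind it (ctrl.grip_depth is the distance from the TCP to the grasp point, in m); z points along the fingers, x is the direction in which the jaws open and shut, and the axes are right-handed (so a half turn about z gives the same grasp; the last joint's range is limited). The gripper opens to 94 mm and grips with 3 to 60 N. Pads are 16 mm wide; open, the fingers measure 119 mm over their backs; the gripper's body (75 mm by 177 mm) begins 78 mm behind the grasp point.
Start: joints at [1.128, 0.3, 1.521, -0, 1.321, -0.067], TCP at [0.202, 0.512, 0.205] pointing down, gripper open.
Joint ranges: [-3.03, 3.03], [-0.79, 2.21], [0.23, 2.52], [-1.04, 4.18], [0, 3.07], [-2.55, 2.55]. Speed limits (rad/s): [2.22, 2.22, 2.57, 3.14, 3.14, 3.14].

INTERFACE

Orientations are given as [roll, pitch, yaw] about the fixed x, y, z axes, in that order (R = Rz(yaw) Ry(pitch) Rx(roll)).
In Python, from station import ctrl gives the robot as it stands.
- The arm moves only by the tool play_rows, never from a script. Its argument "steps" is a list that holds one entry, the list of rows, each a list of 7 numbers: the shift along the tool's x, y, z in cm, then the turn, a rotation vector about the tool's x, y, z in rad, then the opening, from 0 (shut) to 1 (fully open). In form: [[[x, y, z, ax, ay, az, hand], ...]]. A call has 1 to 20 rows; each row is the pose to reach, as a shift and turn from the pose measured when the call began, along the tool's axes at that moment; what a row does not reach only later rows make up. A row lasts 1/12 s, in which the tool goes at most 41.7 mm and 7.16 degrees, less where a joint would pass 70% of its speed; a pose out of reach is approached as far as the arm can. A call with a gripper value outside its range is refused whole. The fingers move at their own pace and stop on an object; "force" is the grip in N (left out, the last holds). Time passes only in rows, so rows that repeat a pose let the fingers close. It gives the time, the measured TCP pose, the force and the opening at its end, in the units of the state.
- ctrl.get_obs(): the state, without advancing time (a new reading comes with each control period).
- ctrl.camera(name): name is "scene" or "top"; returns a dict with "frame" (480x640x3 uint8, blue, green, red), "fovy" (degrees; the focal length in pixels is half the picture's height over the tangent of half this angle, whatever the lens; pixels are square), "cx", "cy" (the principal point, pixels), "world_to_cam" (4x4, takes a point from world to camera coordinates). Camera axes: x right, y up, looking along -z (the intrinsics and any distortion apply to the point x, -y, -z); pixel columns grow to the right and rows downward; lengths in m; the calibration is good to about 2 mm. A picture is of the moment at which its call begins. There is no depth.
- ctrl.hand_in(): hands the job in, once; it reports no verdict.
The state is a dict: "time_s": time; "qpos": joint angles; "joint_vel": joint speeds; "tau": joint torques, N m; "ee_pos": TCP position; "eef_rot": TCP orientation; "force": force on the tool from outside, world axes, zero at the start; "moment": the same for the moment, N m; "grip_width": finger opening in m.
Only numpy, scipy, OpenCV 4.12 (cv2) and the standard library are available. Lean on these libraries where they do the work, as an engineer would, in place of code of your own. Each camera call takes 0.05 s, during which the arm holds its last target. There are 200 camera calls.

TASK

Three look-alike glass splash guards are drying in the rack; pinch them to feel which one is 12 mm thick and leave the other two standing where they are. Set the 12 mm one down in the channel of the shoe beside the griddle, a finger's width short of the end post, then slide it along until it butts against the post, and let go. It is glass: no hard knocks or pushes against the shoe, and disturb nothing else.

Things in the scene. Friction and masses are not known exactly. Their poses are not given: they have to be found in the camera images.
- pane_p: One of three look-alike frosted glass panes, pale green: 170 mm long (x), 130 mm high (z), and 8, 12 or 15 mm thick (y); which pane has which thickness is not told, they stand in any order: feel it by pinching. 0.4 to 0.95 kg. Origin: centre of its lower edge face. Stands upright in the rack, top edge 142 mm above the counter.
- pane_q: One of three look-alike frosted glass panes, pale green: 170 mm long (x), 130 mm high (z), and 8, 12 or 15 mm thick (y); which pane has which thickness is not told, they stand in any order: feel it by pinching. 0.4 to 0.95 kg. Origin: centre of its lower edge face. Stands upright in the rack, top edge 142 mm above the counter.
- pane_r: One of three look-alike frosted glass panes, pale green: 170 mm long (x), 130 mm high (z), and 8, 12 or 15 mm thick (y); which pane has which thickness is not told, they stand in any order: feel it by pinching. 0.4 to 0.95 kg. Origin: centre of its lower edge face. Stands upright in the rack, top edge 142 mm above the counter.
- rack: Drying rack, fixed: grey base 200 x 235 x 12 mm; the panes stand on it, at y = -75, 0 and +75 mm, length along the rack's x, between steel pins 6 mm thick (at x = -60 and +60 mm, tops 81 mm above the counter, 18 mm of room for the pane's thickness). Origin: centre of the underside, z up.
- shoe: Splash-guard shoe, fixed to the counter between griddle and rack: aluminium base plate 230 x 90 x 6 mm carrying a U-channel and an end post. Origin: centre of the plate's underside; x along the channel towards the end post (away from the robot), y towards the rack, z up.
- channel_mid (a point): Point on the plate's middle line (y = 0) at the height of the channel's floor, 10 mm above the counter. Steel channel along x, 150 mm long. Tall leg on -y (griddle side), 4 mm thick, top 65 mm above the counter, its inner face nominally at y = -7 mm; but the channel is clamped by slotted holes up to 8 mm off to either side, not measured: feel for the tall leg. Light pushes do not shift it.
- strip (a joint): Sprung rubber strip facing the tall leg, inside the low +y leg. 0 = relaxed, 9 mm gap; grows in m as a pane pushes it to +y: 0.003 with the 12 mm pane, stop at 0.0048. Holds the pane to the tall leg with about 6 N. Its lip, 28 to 38 mm above the counter, flares 6 mm outwards. Pushing a pane down past it takes about 10 N, sliding it along about 4 N.
- post_face (a point): Face of the rubber-padded steel end post (34 mm wide, 110 mm high, at the far end of the channel), 60 mm above the counter; in the shoe's frame at x = +85 mm, y = 0. A pane that butts against it has its origin 85 mm before it, at the shoe's x = 0.
- griddle: Drop-in griddle, fixed: flange 440 x 420 mm, plate top 16 mm above the counter, rear rim 66 mm high. Origin: centre of the underside, x away from the robot.
- creamer: White ceramic creamer, about 70 mm across, 78 mm high, behind the rack and shoe. Origin: centre of its foot. Bystander.
- pinch_bowl: Glass pinch bowl, 84 mm across, 34 mm high, behind the rack. Origin: centre of its foot. Bystander.
- egg_ring: Stainless steel egg ring, 94 mm across, 20 mm high, with an upright grip 93 mm high, on the griddle. Origin: centre of the underside. Bystander.
- turner: Teal silicone pancake turner, 315 mm long, lying on the griddle. Origin: near its middle, underside. Bystander.
- tongs: Steel locking tongs, 290 mm long, 24 mm high, lying on the counter between the robot and the rack. Origin: near the middle, underside. Bystander.
Not all that is in view belongs to the job. Leave any red look-alike of the pane_q alone.

How it is judged:
On the way, in this order (a step that is already met when the one before it is completed fails the run):
1. a pane is lifted clear of the rack (its lower edge more than 90 mm above the counter) (height (world z) of any of pane_p, pane_q, pane_r above 0.09 m), for 0.1 s.
2. the 12 mm pane stands down on the channel's floor, gripped by the strip (strip pushed out 1.8 to 4.2 mm), still 5 to 50 mm short of the end post (((y of pane_p in the frame of shoe between -0.012 and 0.012 m and z of pane_p in the frame of shoe between 0.007 and 0.0125 m and angle between pane_p's own z axis and vertical below 0.09 rad and angle between the x axis of pane_p and the x axis of shoe, either way round below 0.04 rad and value of joint strip between 0.0018 and 0.0042 m and x of pane_p in the frame of shoe between -0.05 and -0.005 m) or (y of pane_q in the frame of shoe between -0.012 and 0.012 m and z of pane_q in the frame of shoe between 0.007 and 0.0125 m and angle between pane_q's own z axis and vertical below 0.09 rad and angle between the x axis of pane_q and the x axis of shoe, either way round below 0.04 rad and value of joint strip between 0.0018 and 0.0042 m and x of pane_q in the frame of shoe between -0.05 and -0.005 m) or (y of pane_r in the frame of shoe between -0.012 and 0.012 m and z of pane_r in the frame of shoe between 0.007 and 0.0125 m and angle between pane_r's own z axis and vertical below 0.09 rad and angle between the x axis of pane_r and the x axis of shoe, either way round below 0.04 rad and value of joint strip between 0.0018 and 0.0042 m and x of pane_r in the frame of shoe between -0.05 and -0.005 m))), for 0.1 s.
At the end, for the whole second after the job is handed in: The 12 mm pane stands released and at rest on the channel's floor (within 3 mm), gripped by the strip (pushed out 1.8 to 4.2 mm), upright within 5 degrees, its end within 3 mm of the end post; the other two panes stand in the rack (leaning at most 12 degrees) (((y of pane_p in the frame of shoe between -0.012 and 0.012 m and z of pane_p in the frame of shoe between 0.007 and 0.0125 m and angle between pane_p's own z axis and vertical below 0.09 rad and angle between the x axis of pane_p and the x axis of shoe, either way round below 0.04 rad and value of joint strip between 0.0018 and 0.0042 m and x of pane_p in the frame of shoe between -0.003 and 0.003 m and linear speed of pane_p below 0.01 m/s and (z of pane_q in the frame of rack between 0.007 and 0.02 m and angle between pane_q's own z axis and vertical below 0.22 rad and horizontal distance between pane_q and rack below 0.1 m) and (z of pane_r in the frame of rack between 0.007 and 0.02 m and angle between pane_r's own z axis and vertical below 0.22 rad and horizontal distance between pane_r and rack below 0.1 m)) or (y of pane_q in the frame of shoe between -0.012 and 0.012 m and z of pane_q in the frame of shoe between 0.007 and 0.0125 m and angle between pane_q's own z axis and vertical below 0.09 rad and angle between the x axis of pane_q and the x axis of shoe, either way round below 0.04 rad and value of joint strip between 0.0018 and 0.0042 m and x of pane_q in the frame of shoe between -0.003 and 0.003 m and linear speed of pane_q below 0.01 m/s and (z of pane_p in the frame of rack between 0.007 and 0.02 m and angle between pane_p's own z axis and vertical below 0.22 rad and horizontal distance between pane_p and rack below 0.1 m) and (z of pane_r in the frame of rack between 0.007 and 0.02 m and angle between pane_r's own z axis and vertical below 0.22 rad and horizontal distance between pane_r and rack below 0.1 m)) or (y of pane_r in the frame of shoe between -0.012 and 0.012 m and z of pane_r in the frame of shoe between 0.007 and 0.0125 m and angle between pane_r's own z axis and vertical below 0.09 rad and angle between the x axis of pane_r and the x axis of shoe, either way round below 0.04 rad and value of joint strip between 0.0018 and 0.0042 m and x of pane_r in the frame of shoe between -0.003 and 0.003 m and linear speed of pane_r below 0.01 m/s and (z of pane_p in the frame of rack between 0.007 and 0.02 m and angle between pane_p's own z axis and vertical below 0.22 rad and horizontal distance between pane_p and rack below 0.1 m) and (z of pane_q in the frame of rack between 0.007 and 0.02 m and angle between pane_q's own z axis and vertical below 0.22 rad and horizontal distance between pane_q and rack below 0.1 m)))); the robot touches nothing.
It fails at once if a pane is knocked or pressed against the shoe, its channel or its post with more than 60 N (contact force between any of pane_p, pane_q, pane_r and shoe above 60 N).
It fails at once if a bystander (creamer, pinch bowl, egg ring, turner, tongs) is moved more than 20 mm or tipped (distance of any of creamer, pinch_bowl, egg_ring, turner, tongs from where it was at the start of the episode above 0.02 m or angle between any of creamer, pinch_bowl, egg_ring, turner, tongs's own z axis and vertical above 0.3 rad).
It also fails if it takes over 67 s, if anything falls off the work surface, if the arm or the gripper's body presses on something with over 40 N, if the wrist force passes 120 N, or if a joint passes its speed limit or range.

## Working session

There is one attempt and no reset: what is moved stays moved. The work goes in short steps, Python scripts to look and compute and a tool call to move; the robot and the scene stay as the last step left them, time stands still between calls to the robot, and variables do not carry over. Pictures are saved under pics/ and viewed, about 8 in all and at most 12, crops included, and the job is handed in when it is done.

Besides the shell and the picture viewer there is one more tool, called after "Emit:" by a JSON object that holds its "op" and its "data". play_rows: Moves the arm, as the interface text tells. Its arguments: {"type":"object","properties":{"steps":{"type":"array"},"force":{"type":"number"}},"required":["steps"]}

```bash
ls; mkdir -p pics
python3 - <<'E'
from station import ctrl
import cv2
for n in("scene","top"):
    c=ctrl.camera(n); cv2.imwrite(f"pics/{n}0.png",c["frame"]); print(n,c["fovy"],c["cx"],c["cy"],c["world_to_cam"].round(4).tolist() if hasattr(c["world_to_cam"],'round') else c["world_to_cam"], [k for k in c])
print(ctrl.get_obs())
E
```

```text
pics
scene 54.29009000002567 314.9006508882019 241.68960541267145 [[-0.238, 0.9712, 0.0101, 0.1554], [-0.6425, -0.1652, 0.7483, 0.3102], [0.7284, 0.1716, 0.6633, -1.5986], [0.0, 0.0, 0.0, 1.0]] ['frame', 'fovy', 'cx', 'cy', 'world_to_cam']
top 42.8953968348896 310.9295097178009 240.38451073417443 [[-0.0291, -0.9996, -0.0026, -0.0109], [0.9752, -0.029, 0.2193, -0.554], [-0.2193, 0.0038, 0.9757, -1.4796], [0.0, 0.0, 0.0, 1.0]] ['frame', 'fovy', 'cx', 'cy', 'world_to_cam']
{'time_s': 0.1, 'qpos': array([ 1.12841308e+00,  3.00430711e-01,  1.52150776e+00, -1.32955252e-05,
        1.32069524e+00, -6.66339943e-02]), 'joint_vel': array([ 6.52341340e-04, -1.57819634e-03, -7.64038437e-04, -1.11445145e-04,
        1.25922346e-03, -8.13681090e-06]), 'tau': array([ 2.60922556e-03, -5.32640433e+01, -3.53287733e+01,  7.10062799e-02,
        2.35447695e-02, -5.40810038e-05]), 'ee_pos': array([0.20175771, 0.51141   , 0.2049395 ]), 'eef_rot': array([-3.14153618e+00,  1.03960946e-03,  1.19505040e+00]), 'force': array([-0.46389575,  0.38037947,  0.27436161]), 'moment': array([ 0.03790266, -0.02757084,  0.01760177]), 'grip_width': 0.09386825159946424}
```

View pics/top0.png

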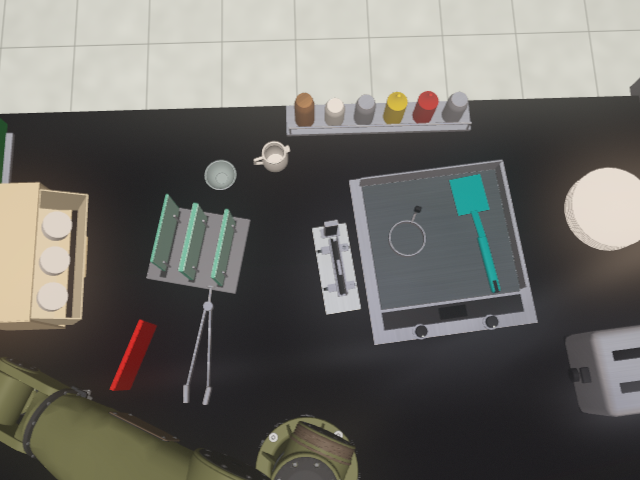

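View pics/scene0.png

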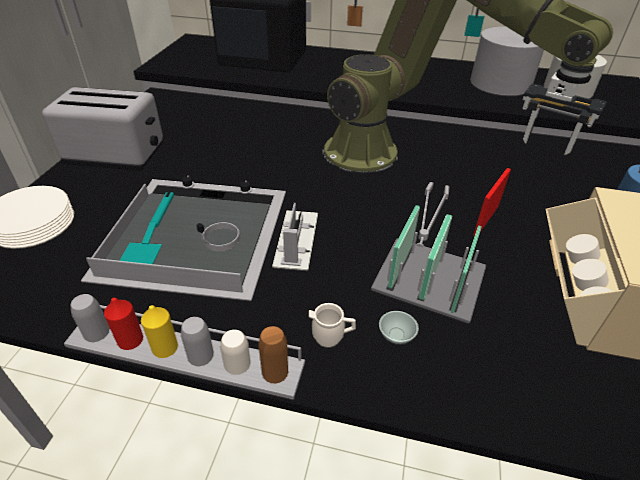

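The top view shows the rack with three green panes (about (165,233), (193,241), (223,247)), the shoe at (336,267) and its post at (331,228). The red look-alike is at (133,355) and stays alone. I'll enlarge the rack and shoe.

Run:
```python
import cv2,numpy as np
f=cv2.imread("pics/top0.png"); 
a=cv2.resize(f[185:305,140:260],None,fx=5,fy=5,interpolation=cv2.INTER_CUBIC)
b=cv2.resize(f[212:322,305:365],None,fx=5,fy=5,interpolation=cv2.INTER_CUBIC)[:550]
o=np.zeros((600,800,3),np.uint8); o[:,:500]=a[:,:500]; o[:550,500:]=b
for i in range(0,500,50): cv2.line(o,(i,0),(i,5),(0,255,255),1)
for i in range(0,600,50): cv2.line(o,(0,i),(5,i),(0,255,255),1);cv2.line(o,(500,i),(505,i),(0,255,255),1)
cv2.imwrite("pics/crop1.png",o)
```

```text
(no output)
```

View pics/crop1.png

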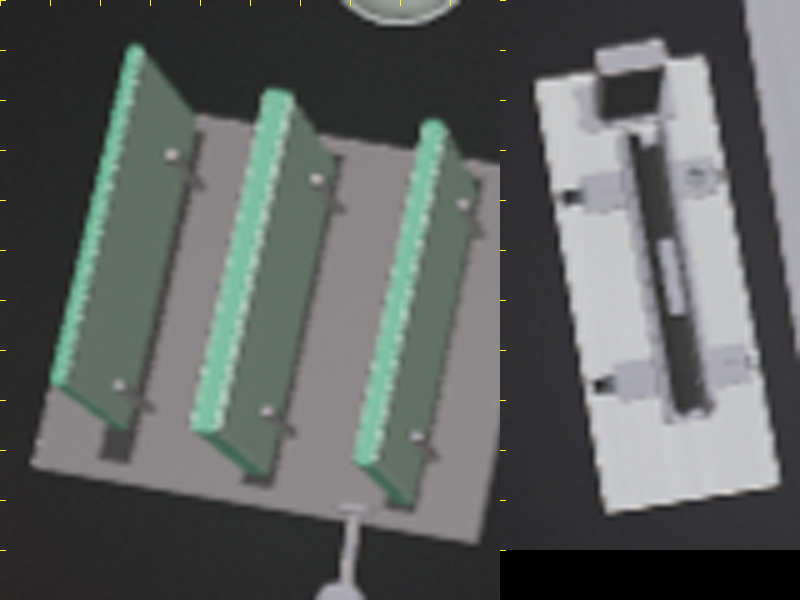

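The crop confirms three pale green panes with top edges from (135,50)-(58,382), (278,98)-(207,425) and (433,125)-(367,460). The right-hand one looks the middle thickness. The shoe plate corners are (537,80), (707,57), (780,485) and (607,513).

```bash
cat > h.py <<'E'
import numpy as np,cv2
K=lambda fovy,cx,cy:np.array([[240/np.tan(np.radians(fovy)/2),0,cx],[0,240/np.tan(np.radians(fovy)/2),cy],[0,0,1]])
T={"top":(K(42.8953968348896,310.9295097178009,240.38451073417443),np.array([[-0.0291,-0.9996,-0.0026,-0.0109],[0.9752,-0.029,0.2193,-0.554],[-0.2193,0.0038,0.9757,-1.4796],[0,0,0,1]])),
"scene":(K(54.29009,314.90065,241.6896),np.array([[-0.238,0.9712,0.0101,0.1554],[-0.6425,-0.1652,0.7483,0.3102],[0.7284,0.1716,0.6633,-1.5986],[0,0,0,1]]))}
def back(n,p,z):
    k,W=T[n]; p=np.atleast_2d(np.array(p,float)); d=np.c_[p,np.ones(len(p))]@np.linalg.inv(k).T*[1,-1,-1]
    R,t=W[:3,:3],W[:3,3]; d=d@R; c=-R.T@t
    return c+d*((z-c[2])/d[:,2])[:,None]
def proj(n,X):
    k,W=T[n]; c=(np.atleast_2d(X)@W[:3,:3].T+W[:3,3])*[1,-1,-1]; q=c@k.T; return q[:,:2]/q[:,2:]
L=lambda u,v:(140+u/5,185+v/5)
S=lambda u,v:(305+(u-500)/5,212+v/5)
E
python3 - <<'E'
from h import *
np.set_printoptions(precision=4,suppress=True)
for nm,p in dict(l=[L(136,50),L(58,382)],m=[L(278,98),L(207,425)],r=[L(433,125),L(367,460)]).items():
    P=back("top",p,.142); d=P[0]-P[1]; print(nm,P.mean(0),np.linalg.norm(d),np.arctan2(d[1],d[0]))
P=back("top",[L(32,465),L(480,543)],.012);print("rack",P.tolist(),np.linalg.norm(P[0]-P[1]),)
for nm,p in dict(pl=[L(172,154),L(119,384)],pm=[L(316,178),L(267,411)],pr=[L(463,204),L(417,436)]).items(): print(nm,back("top",p,.081).tolist())
P=back("top",[S(537,80),S(707,57),S(780,485),S(607,513)],.006); print("shoe",P.mean(0)); 
for i in range(4): d=P[i]-P[i-1]; print(np.linalg.norm(d),np.arctan2(d[1],d[0]))
d=P[0]+P[1]-P[2]-P[3];yaw=np.arctan2(d[1],d[0]);c=P.mean(0);print(yaw)
# predicted overlays
R=np.array([[np.cos(yaw),-np.sin(yaw)],[np.sin(yaw),np.cos(yaw)]])
def w(x,y,z): return [*(c[:2]+R@[x,y]),z]
u=lambda X:(proj("top",X)-[305,212])*5+[500,0]
print("post top front",u([w(.085,.017,.110),w(.085,-.017,.110)]))
for off in(-.008,0,.008):print("tall leg top inner",off,u([w(.075,-.007+off,.065),w(-.075,-.007+off,.065)]),u([w(.075,-.011+off,.065),w(-.075,-.011+off,.065)]))
E
```

```text
l [0.5771 0.3355 0.142 ] 0.16652807209669318 -0.20135308613725242
m [0.5525 0.2654 0.142 ] 0.16273525714544956 -0.1953517983430961
r [0.5352 0.19   0.142 ] 0.1657287366284259 -0.1876758472472479
rack [[0.4779968480970073, 0.39847299024531463, 0.01200000000000001], [0.43086179846584205, 0.16814375492694605, 0.01200000000000001]] 0.23510267873011745
pl [[0.6225485343827424, 0.3141411042835811, 0.08099999999999996], [0.5055998901153933, 0.3380094577748102, 0.08099999999999996]]
pm [[0.6079236190530066, 0.24161223692059577, 0.08099999999999996], [0.48987670291828966, 0.2646552137368402, 0.08099999999999996]]
pr [[0.5922768972114367, 0.16785781781701295, 0.08099999999999996], [0.47518820990986166, 0.1906255306702654, 0.08099999999999996]]
shoe [ 0.4905 -0.0913  0.006 ]
0.2297960489591271 0.12608278861601213
0.09034314663214811 -1.4621311481678283
0.2278201736963663 -3.019286762882147
0.08946990385897775 1.7013948174222893
0.12420249353362052
post top front [[603.1422  79.7188]
 [671.5546  69.3997]]
tall leg top inner -0.008 [[667.0575 110.6296]
 [716.415  402.8268]] [[674.8826 109.4461]
 [724.4051 401.5937]]
tall leg top inner 0 [[651.4036 112.9973]
 [700.4311 405.2936]] [[659.2312 111.8134]
 [708.4237 404.0601]]
tall leg top inner 0.008 [[635.7446 115.3657]
 [684.4419 407.7612]] [[643.5747 114.1814]
 [692.4372 406.5273]]
```

```bash
cat > mv.py <<'E'
import sys,numpy as np
from scipy.spatial.transform import Rotation as R
from station import ctrl
o=ctrl.get_obs(); a=[float(v) for v in sys.argv[1:]]   # x y z yaw
Q=R.from_euler('xyz',o['eef_rot']); G=R.from_euler('xyz',[np.pi,0,a[3]])
print("shift cm",(Q.inv().apply(np.array(a[:3])-o['ee_pos'])*100).round(2),"rot",(Q.inv()*G).as_rotvec().round(4))
print("t",o['time_s'],"pos",o['ee_pos'].round(4),"rot",o['eef_rot'].round(4),"F",o['force'].round(1),"M",o['moment'].round(2),"w",round(o['grip_width'],5))
E
python3 mv.py 0.5365 0.190 0.205 1.37
```

```text
shift cm [-1.761e+01  4.293e+01  1.000e-02] rot [-1.000e-04  1.000e-03 -1.749e-01]
t 0.1 pos [0.2018 0.5114 0.2049] rot [-3.1415e+00  1.0000e-03  1.1951e+00] F [-0.5  0.4  0.3] M [ 0.04 -0.03  0.02] w 0.09387
```

Emit:
{"op": "play_rows", "data": {"steps": [[[-1.2,3,0,0,0,-0.01,0.55],[-2.6,6.4,0,0,0,-0.03,0.55],[-4,9.8,0,0,0,-0.05,0.55],[-5.4,13.2,0,0,0,-0.07,0.55],[-6.8,16.6,0,0,0,-0.08,0.55],[-8.2,20,0,0,0,-0.1,0.55],[-9.6,23.4,0,0,0,-0.11,0.55],[-11,26.8,0,0,0,-0.12,0.55],[-12.4,30.2,0,0,0,-0.14,0.55],[-13.8,33.6,0,0,0,-0.15,0.55],[-15.2,37,0,0,0,-0.16,0.55],[-16.4,40,0,0,0,-0.17,0.55],[-17.2,42,0,0,0,-0.175,0.55],[-17.6,42.9,0,0,0,-0.175,0.55],[-17.6,42.9,0,0,0,-0.175,0.55],[-17.6,42.9,0,0,0,-0.175,0.55]]]}}

```text
time_s: 1.43
ee_pos: [0.5357, 0.1907, 0.2048]
eef_rot: [-3.141, 0.001, 1.37]
force: [-0.8, 0.0, 0.2]
grip_width: 0.0522
```

```bash
python3 mv.py 0.5365 0.190 0.105 1.37
python3 - <<'E'
from station import ctrl
import cv2,numpy as np
t=ctrl.camera("top")["frame"][150:330,120:300]; s=ctrl.camera("scene")["frame"][110:330,330:530]
o=np.hstack([cv2.resize(t,(400,400),interpolation=2),cv2.resize(s,(400,440),interpolation=2)[:400]]);cv2.imwrite("pics/c2.png",o)
E
```

```text
shift cm [-0.04  0.1   9.98] rot [-0.001   0.0012 -0.0005]
t 1.4333 pos [0.5357 0.1907 0.2048] rot [-3.1406e+00  1.2000e-03  1.3696e+00] F [-0.8  0.   0.2] M [ 0.02  0.01 -0.01] w 0.0522
```

View pics/c2.png

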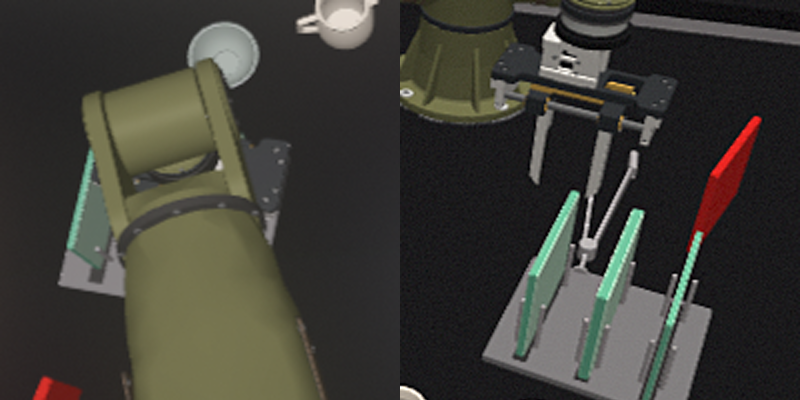

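The fingers (scene crop (537,180) and (592,190)) straddle the shoe-side pane (575,195), clear of its neighbour. I'll descend and pinch it lightly.

Emit:
{"op": "play_rows", "data": {"steps": [[[0,0.1,2,0,0,0,0.55],[0,0.1,4.5,0,0,0,0.55],[0,0.1,7,0,0,0,0.55],[0,0.1,9,0,0,0,0.55],[0,0.1,10,0,0,0,0.55],[0,0.1,10,0,0,0,0.55],[0,0.1,10,0,0,0,0.3],[0,0.1,10,0,0,0,0.2],[0,0.1,10,0,0,0,0],[0,0.1,10,0,0,0,0],[0,0.1,10,0,0,0,0],[0,0.1,10,0,0,0,0],[0,0.1,10,0,0,0,0],[0,0.1,10,0,0,0,0]]], "force": 6}}

```text
time_s: 2.7
ee_pos: [0.5365, 0.1912, 0.1054]
eef_rot: [-3.142, 0.0, 1.371]
force: [0.0, 1.6, 2.8]
grip_width: 0.0118
```

```bash
python3 mv.py 0.5365 0.190 0.105 1.37
```

```text
shift cm [-0.12  0.03  0.04] rot [-0.      0.0004  0.0011]
t 2.7 pos [0.5365 0.1912 0.1054] rot [-3.1416e+00  4.0000e-04  1.3711e+00] F [0.  1.6 2.8] M [0.32 0.01 0.01] w 0.01184
```

It reads 11.84 mm, so this is the 12 mm pane, and the pictures agree (the other two look thicker and thinner). I'll grip firmly and lift.

Emit:
{"op": "play_rows", "data": {"steps": [[[0,0,0,0,0,0,0],[0,0,0,0,0,0,0],[0,0,0,0,0,0,0],[0,0,-0.5,0,0,0,0],[0,0,-1.5,0,0,0,0],[0,0,-3,0,0,0,0],[0,0,-4.5,0,0,0,0],[0,0,-6,0,0,0,0],[0,0,-7.5,0,0,0,0],[0,0,-9,0,0,0,0],[0,0,-10,0,0,0,0],[0,0,-10.5,0,0,0,0],[0,0,-10.5,0,0,0,0],[0,0,-10.5,0,0,0,0]]], "force": 40}}

```text
time_s: 3.87
ee_pos: [0.5362, 0.1912, 0.2099]
eef_rot: [-3.141, 0.001, 1.371]
force: [-0.5, -0.6, -6.5]
grip_width: 0.012
```

```bash
python3 mv.py 0.5365 0.190 0.105 1.37;  python3 - <<'E'
from station import ctrl
import cv2,numpy as np
s=ctrl.camera("scene")["frame"][150:330,270:510]
cv2.imwrite("pics/c3.png",cv2.resize(s,(800,600),interpolation=2))
E
```

```text
shift cm [-0.1   0.06 10.49] rot [-0.0008  0.0008  0.001 ]
t 3.8667 pos [0.5362 0.1912 0.2099] rot [-3.1408e+00  8.0000e-04  1.3710e+00] F [-0.5 -0.6 -6.5] M [ 0.   -0.02 -0.07] w 0.01196
```

View pics/c3.png

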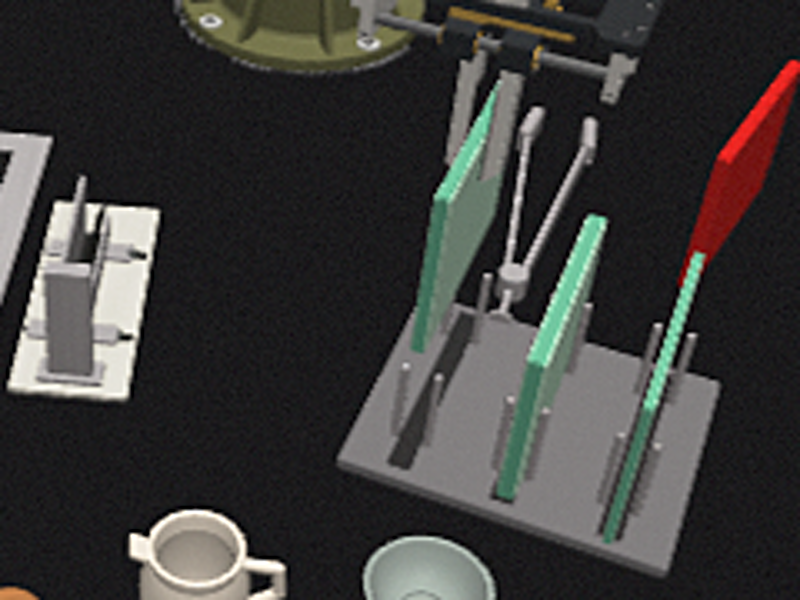

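Picture: the pane hangs level between the fingers and its far lower corner is at crop (419,347). The other two panes stand untouched. The shoe's tall leg top, robot end, shows at about (82,182). I'll use these for the pane offset and a leg estimate.

Run:
```python
from h import *
np.set_printoptions(precision=4,suppress=True)
c=lambda u,v:(270+u*.3,150+v*.3)
P=back("scene",[c(419,347)],.1165)[0]; T0=np.array([.5362,.1912]); y=-.2; print("pane far end along/lat from TCP",(P[:2]-T0)@[np.cos(y),np.sin(y)],(P[:2]-T0)@[-np.sin(y),np.cos(y)])
P=back("scene",[c(437,197)],.2465)[0];print("top far",(P[:2]-T0)@[np.cos(y),np.sin(y)],(P[:2]-T0)@[-np.sin(y),np.cos(y)])
# lower rack visibly: far corners check
sc=np.array([.4905,-.0913]);y=.1242
def loc(P): d=P[:2]-sc; return d@[np.cos(y),np.sin(y)],d@[-np.sin(y),np.cos(y)]
print("leg top robot end",loc(back("scene",[c(82,181)],.065)[0]))
print("plate corners scene",[loc(p) for p in back("scene",[c(55,200),c(160,210),c(128,400),c(10,390)],.006)])
print("post front? top far corners",[loc(p) for p in back("scene",[c(45,275),c(88,278)],.110)])
for off in(-.008,0,.008):
  w=lambda x,yy,z:[sc[0]+np.cos(y)*x-np.sin(y)*yy,sc[1]+np.sin(y)*x+np.cos(y)*yy,z]
  print(off,(proj("scene",[w(-.075,-.007+off,.065),w(-.075,-.011+off,.065),w(.075,-.007+off,.065)])-[270,150])/.3)
```

```text
pane far end along/lat from TCP 0.08190066673024539 0.0001547766856076879
top far 0.08904218964827858 -0.0029804893544558174
leg top robot end (np.float64(-0.0621183587387141), np.float64(-0.012623480152020016))
plate corners scene [(np.float64(-0.10975240806588854), np.float64(-0.044261553844461905)), (np.float64(-0.10753674691804956), np.float64(0.04660479802510678)), (np.float64(0.1224965927983958), np.float64(0.0483797125297281)), (np.float64(0.12313335786811555), np.float64(-0.04031360631320895))]
post front? top far corners [(np.float64(0.10921004699896718), np.float64(-0.012581447484155824)), (np.float64(0.10856149157668929), np.float64(0.018046802180397347))]
-0.008 [[ 81.4528 171.3264]
 [ 76.5936 170.9461]
 [ 51.4956 291.2441]]
0 [[ 91.1785 172.0874]
 [ 86.3145 171.7068]
 [ 62.1416 292.1447]]
0.008 [[100.9141 172.8492]
 [ 96.0451 172.4682]
 [ 72.7994 293.0463]]
```

```bash
python3 - <<'E'
import numpy as np
y=.126;s=np.array([.4905,-.0913])+.002*np.array([np.cos(y),np.sin(y)])+.001*np.array([-np.sin(y),np.cos(y)])
print(s, s-.022*np.array([np.cos(y),np.sin(y)])+.009*np.array([-np.sin(y),np.cos(y)]))
E
python3 mv.py 0.470 -0.083 0.21 1.697
```

```text
[ 0.49235848 -0.09005659] [ 0.46940188 -0.08389261]
shift cm [-2.818e+01 -1.040e+00 -2.000e-02] rot [-0.0016  0.0009 -0.326 ]
t 3.9167 pos [0.5361 0.1911 0.2095] rot [-3.1402e+00  1.1000e-03  1.3710e+00] F [-0.8 -0.1 -7. ] M [0.03 0.05 0.07] w 0.01183
```

Emit:
{"op": "play_rows", "data": {"steps": [[[-0.5,0,-0.5,0,0,0,0],[-1.5,0,-0.5,0,0,-0.01,0],[-3.2,0,-0.5,0,0,-0.03,0],[-5.2,-0.1,-0.5,0,0,-0.05,0],[-7.2,-0.2,-0.5,0,0,-0.08,0],[-9.4,-0.3,-0.5,0,0,-0.1,0],[-11.6,-0.4,-0.5,0,0,-0.13,0],[-13.8,-0.5,-0.5,0,0,-0.16,0],[-16,-0.6,-0.5,0,0,-0.18,0],[-18.2,-0.7,-0.5,0,0,-0.21,0],[-20.4,-0.8,-0.5,0,0,-0.24,0],[-22.6,-0.9,-0.5,0,0,-0.26,0],[-24.6,-1,-0.5,0,0,-0.29,0],[-26.2,-1,-0.5,0,0,-0.31,0],[-27.4,-1,-0.5,0,0,-0.325,0],[-28,-1,-0.5,0,0,-0.326,0],[-28.2,-1,-0.5,0,0,-0.326,0],[-28.2,-1,-0.5,0,0,-0.326,0],[-28.2,-1,-0.5,0,0,-0.326,0]]]}}

```text
time_s: 5.5
ee_pos: [0.4704, -0.0828, 0.2147]
eef_rot: [-3.14, 0.0, 1.697]
force: [0.1, -0.5, -6.3]
grip_width: 0.0118
```

```bash
python3 mv.py 0.4694 -0.0839 0.155 1.697
python3 - <<'E'
from station import ctrl
import cv2
s=ctrl.camera("scene")["frame"][120:300,200:400]
cv2.imwrite("pics/c4.png",cv2.resize(s,(660,594),interpolation=2))
E
```

```text
shift cm [-0.09 -0.1   5.97] rot [-0.0018  0.0003 -0.0001]
t 5.5 pos [ 0.4704 -0.0828  0.2147] rot [-3.1397e+00  3.0000e-04  1.6969e+00] F [ 0.1 -0.5 -6.3] M [0.06 0.01 0.01] w 0.01184
```

View pics/c4.png

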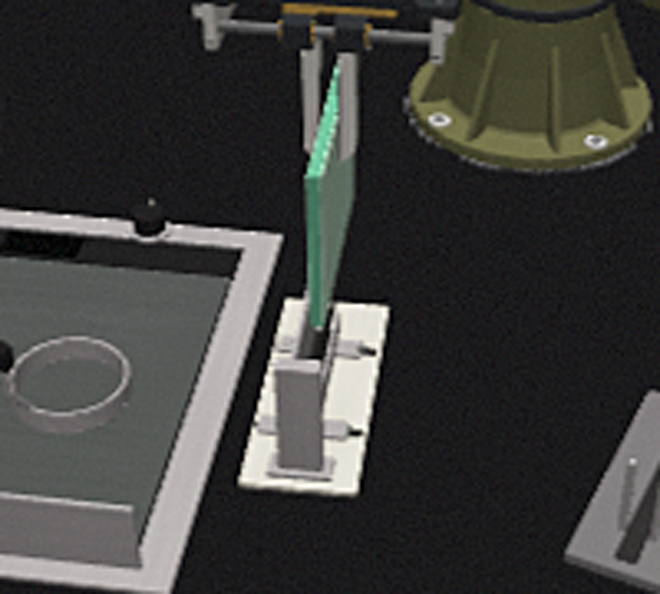

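The pane is right above the shoe, with its far lower corner at (317,325) just short of the post. I'll descend to lip-clearing height, lower edge about 48 mm, on the strip side.

Emit:
{"op": "play_rows", "data": {"steps": [[[0,-0.1,1,0,0,0,0],[0,-0.1,2.3,0,0,0,0],[0,-0.1,3.6,0,0,0,0],[0,-0.1,4.8,0,0,0,0],[0,-0.1,5.8,0,0,0,0],[0,-0.1,6.5,0,0,0,0],[0,-0.1,7,0,0,0,0],[0,-0.1,7.3,0,0,0,0],[0,-0.1,7.3,0,0,0,0],[0,-0.1,7.3,0,0,0,0]]]}}

```text
time_s: 6.38
ee_pos: [0.4695, -0.0829, 0.1421]
eef_rot: [-3.14, 0.001, 1.697]
force: [0.8, -0.4, -6.5]
grip_width: 0.012
```

```bash
python3 mv.py 0.4694 -0.0839 0.1414 1.697
```

```text
shift cm [-0.1  -0.02  0.07] rot [-0.0013  0.0006  0.0004]
t 6.3833 pos [ 0.4695 -0.0829  0.1421] rot [-3.1403e+00  6.0000e-04  1.6974e+00] F [ 0.8 -0.4 -6.5] M [ 0.08 -0.03  0.03] w 0.01197
```

No contact. Now I'll feel towards the tall leg (tool -x).

Emit:
{"op": "play_rows", "data": {"steps": [[[-0.1,0,0,0,0,0,0],[-0.2,0,0,0,0,0,0],[-0.3,0,0,0,0,0,0],[-0.4,0,0,0,0,0,0],[-0.5,0,0,0,0,0,0],[-0.5,0,0,0,0,0,0]]]}}

```text
time_s: 6.88
ee_pos: [0.4702, -0.0881, 0.1421]
eef_rot: [-3.14, 0.001, 1.697]
force: [-0.6, -0.4, -6.5]
grip_width: 0.0117
```

Emit:
{"op": "play_rows", "data": {"steps": [[[-0.1,0,0,0,0,0,0],[-0.2,0,0,0,0,0,0],[-0.3,0,0,0,0,0,0],[-0.3,0,0,0,0,0,0]]]}}

```text
time_s: 7.22
ee_pos: [0.4706, -0.0912, 0.1421]
eef_rot: [-3.14, 0.001, 1.697]
force: [-0.8, -0.3, -6.8]
grip_width: 0.0116
```

Emit:
{"op": "play_rows", "data": {"steps": [[[-0.1,0,0,0,0,0,0],[-0.2,0,0,0,0,0,0],[-0.2,0,0,0,0,0,0]]]}}

```text
time_s: 7.47
ee_pos: [0.4708, -0.0934, 0.1421]
eef_rot: [-3.14, 0.001, 1.697]
force: [-0.0, -1.2, -6.7]
grip_width: 0.0121
```

Emit:
{"op": "play_rows", "data": {"steps": [[[-0.1,0,0,0,0,0,0],[-0.15,0,0,0,0,0,0],[-0.15,0,0,0,0,0,0]]]}}

```text
time_s: 7.72
ee_pos: [0.471, -0.095, 0.1421]
eef_rot: [-3.14, 0.001, 1.697]
force: [-1.1, -0.3, -5.7]
grip_width: 0.0113
```

Emit:
{"op": "play_rows", "data": {"steps": [[[-0.1,0,0,0,0,0,0],[-0.15,0,0,0,0,0,0],[-0.15,0,0,0,0,0,0]]]}}

```text
time_s: 7.97
ee_pos: [0.4712, -0.0965, 0.1421]
eef_rot: [-3.14, 0.001, 1.697]
force: [0.8, 0.1, -5.8]
grip_width: 0.0114
```

Emit:
{"op": "play_rows", "data": {"steps": [[[-0.1,0,0,0,0,0,0],[-0.1,0,0,0,0,0,0]]]}}

```text
time_s: 8.13
ee_pos: [0.4714, -0.0977, 0.1421]
eef_rot: [-3.14, 0.001, 1.697]
force: [-0.2, -0.3, -6.3]
grip_width: 0.0121
```

Emit:
{"op": "play_rows", "data": {"steps": [[[-0.1,0,0,0,0,0,0],[-0.1,0,0,0,0,0,0]]]}}

```text
time_s: 8.3
ee_pos: [0.4715, -0.0987, 0.1421]
eef_rot: [-3.14, 0.001, 1.697]
force: [-0.5, 0.2, -5.9]
grip_width: 0.0116
```

Emit:
{"op": "play_rows", "data": {"steps": [[[-0.1,0,0,0,0,0,0],[-0.1,0,0,0,0,0,0]]]}}

```text
time_s: 8.47
ee_pos: [0.4715, -0.0992, 0.1421]
eef_rot: [-3.14, -0.001, 1.697]
force: [-0.8, 5.6, -3.8]
grip_width: 0.0118
```

```bash
python3 mv.py 0.4694 -0.0839 0.1414 1.697
```

```text
shift cm [ 1.55 -0.02  0.07] rot [-0.0014 -0.0008 -0.0003]
t 8.4667 pos [ 0.4715 -0.0992  0.1421] rot [-3.1402e+00 -8.0000e-04  1.6967e+00] F [-0.8  5.6 -3.8] M [1.32 0.22 0.16] w 0.01179
```

Contact at about 5.6 N with TCP y ≈ -0.099. That puts the leg about 5 mm to the griddle side, matching the scene-view estimate. I'll back off about 0.5 mm and lower slowly.

Emit:
{"op": "play_rows", "data": {"steps": [[[0.05,0,0,0,0,0,0],[0.06,0,0,0,0,0,0],[0.06,0,0.3,0,0,0,0],[0.06,0,0.6,0,0,0,0],[0.06,0,0.9,0,0,0,0],[0.06,0,1.1,0,0,0,0],[0.06,0,1.3,0,0,0,0],[0.06,0,1.5,0,0,0,0],[0.06,0,1.5,0,0,0,0]]]}}

```text
time_s: 9.22
ee_pos: [0.4714, -0.0987, 0.1268]
eef_rot: [-3.14, -0.001, 1.697]
force: [0.6, 0.2, -5.7]
grip_width: 0.0119
```

Emit:
{"op": "play_rows", "data": {"steps": [[[0,0,0.2,0,0,0,0],[0,0,0.4,0,0,0,0],[0,0,0.6,0,0,0,0],[0,0,0.8,0,0,0,0],[0,0,0.8,0,0,0,0]]]}}

```text
time_s: 9.63
ee_pos: [0.4716, -0.0988, 0.1185]
eef_rot: [-3.14, -0.0, 1.697]
force: [3.5, -1.3, -6.5]
grip_width: 0.012
```

```bash
python3 mv.py 0.4715 -0.0987 0.1034 1.697
```

```text
shift cm [ 0.02 -0.    1.51] rot [-0.0011 -0.0001 -0.0001]
t 9.6333 pos [ 0.4716 -0.0988  0.1185] rot [-3.1404e+00 -1.0000e-04  1.6969e+00] F [ 3.5 -1.3 -6.5] M [-0.4  -0.94  0.09] w 0.01196
```

Emit:
{"op": "play_rows", "data": {"steps": [[[0,0,0.2,0,0,0,0],[0,0,0.4,0,0,0,0],[0,0,0.4,0,0,0,0]]]}}

```text
time_s: 9.88
ee_pos: [0.4714, -0.0989, 0.1139]
eef_rot: [-3.14, -0.0, 1.697]
force: [3.0, -1.4, -8.8]
grip_width: 0.0116
```

```bash
python3 mv.py 0.4715 -0.0987 0.1034 1.697;python3 - <<'E'
from station import ctrl
import cv2
s=ctrl.camera("scene")["frame"][150:300,220:370]
cv2.imwrite("pics/c5.png",cv2.resize(s,(600,600),interpolation=2))
E
```

```text
shift cm [0.01 0.01 1.05] rot [-0.0017 -0.0002 -0.0001]
t 9.8833 pos [ 0.4714 -0.0989  0.1139] rot [-3.1399e+00 -2.0000e-04  1.6969e+00] F [ 3.  -1.4 -8.8] M [-0.41 -0.77  0.14] w 0.01158
```

View pics/c5.png

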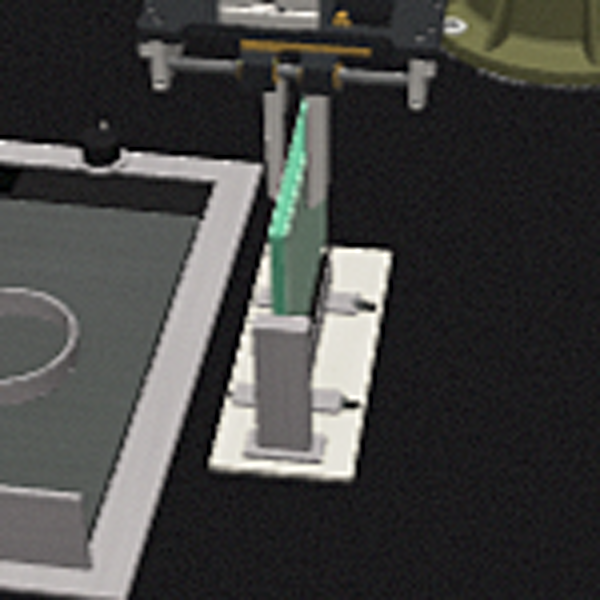

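The pane sits between the tall leg and the strip, behind the post (end at crop (275,235)). I'll keep lowering to the floor.

Emit:
{"op": "play_rows", "data": {"steps": [[[0,0,0.2,0,0,0,0],[0,0,0.4,0,0,0,0],[0,0,0.6,0,0,0,0],[0,0,0.8,0,0,0,0],[0,0,0.8,0,0,0,0]]]}}

```text
time_s: 10.35
ee_pos: [0.4712, -0.0989, 0.1054]
eef_rot: [-3.139, -0.0, 1.697]
force: [3.8, -2.8, -9.6]
grip_width: 0.0118
```

Emit:
{"op": "play_rows", "data": {"steps": [[[0,0,0.1,0,0,0,0],[0,0,0.15,0,0,0,0],[0,0,0.2,0,0,0,0],[0,0,0.2,0,0,0,0]]]}}

```text
time_s: 10.68
ee_pos: [0.4712, -0.0989, 0.1035]
eef_rot: [-3.139, -0.0, 1.697]
force: [-0.8, -1.5, -1.0]
grip_width: 0.0115
```

Emit:
{"op": "play_rows", "data": {"steps": [[[0,0,0.05,0,0,0,0],[0,0,0.1,0,0,0,0],[0,0,0.1,0,0,0,0]]]}}

```text
time_s: 10.93
ee_pos: [0.4712, -0.0989, 0.1034]
eef_rot: [-3.14, -0.0, 1.697]
force: [-6.5, -0.1, 11.9]
grip_width: 0.0117
```

```bash
python3 mv.py 0.4715 -0.0987 0.1034 1.697
```

```text
shift cm [ 0.02  0.03 -0.  ] rot [-0.0019 -0.0001 -0.0002]
t 10.9333 pos [ 0.4712 -0.0989  0.1034] rot [-3.1397e+00 -1.0000e-04  1.6968e+00] F [-6.5 -0.1 11.9] M [-0.07  1.01  0.15] w 0.01171
```

It's on the floor, at the predicted TCP height. I'll ease off the downward press a touch and slide towards the post.

Emit:
{"op": "play_rows", "data": {"steps": [[[0,0,-0.03,0,0,0,0],[0,0,-0.03,0,0,0,0],[0,0,-0.03,0,0,0,0],[0,0.1,-0.03,0,0,0,0],[0,0.25,-0.03,0,0,0,0],[0,0.4,-0.03,0,0,0,0],[0,0.6,-0.03,0,0,0,0],[0,0.8,-0.03,0,0,0,0],[0,1,-0.03,0,0,0,0],[0,1,-0.03,0,0,0,0]]]}}

```text
time_s: 11.77
ee_pos: [0.4805, -0.0977, 0.1038]
eef_rot: [-3.137, -0.0, 1.697]
force: [-7.7, -2.4, 4.7]
grip_width: 0.012
```

```bash
python3 mv.py 0.4715 -0.0987 0.1034 1.697
```

```text
shift cm [ 0.01 -0.9   0.04] rot [-0.0042 -0.0004 -0.    ]
t 11.7667 pos [ 0.4805 -0.0977  0.1038] rot [-3.1374e+00 -4.0000e-04  1.6970e+00] F [-7.7 -2.4  4.7] M [-0.44  1.54  0.08] w 0.01199
```

Emit:
{"op": "play_rows", "data": {"steps": [[[0,0.1,0,0,0,0,0],[0,0.25,0,0,0,0,0],[0,0.4,0,0,0,0,0],[0,0.5,0,0,0,0,0],[0,0.5,0,0,0,0,0]]]}}

```text
time_s: 12.18
ee_pos: [0.4846, -0.0972, 0.1039]
eef_rot: [-3.135, -0.001, 1.697]
force: [-9.2, -2.0, 6.7]
grip_width: 0.0115
```

Emit:
{"op": "play_rows", "data": {"steps": [[[0,0.1,0,0,0,0,0],[0,0.2,0,0,0,0,0],[0,0.2,0,0,0,0,0]]]}}

```text
time_s: 12.43
ee_pos: [0.4858, -0.097, 0.1041]
eef_rot: [-3.132, -0.001, 1.697]
force: [-9.5, -1.9, 7.0]
grip_width: 0.0116
```

```bash
python3 mv.py 0.4715 -0.0987 0.1034 1.697
```

```text
shift cm [ 0.01 -1.44  0.08] rot [-0.0092 -0.0009  0.0001]
t 12.4333 pos [ 0.4858 -0.097   0.1041] rot [-3.1323e+00 -9.0000e-04  1.6971e+00] F [-9.5 -1.9  7. ] M [-0.6   1.99  0.12] w 0.01157
```

Emit:
{"op": "play_rows", "data": {"steps": [[[0,0.1,0,-0.005,0,0,0],[0,0.2,0,-0.009,0,0,0],[0,0.3,0,-0.009,0,0,0],[0,0.3,0,-0.009,0,0,0]]]}}

```text
time_s: 12.77
ee_pos: [0.4879, -0.0968, 0.1037]
eef_rot: [-3.139, -0.001, 1.697]
force: [-7.5, -1.8, 1.1]
grip_width: 0.0115
```

Emit:
{"op": "play_rows", "data": {"steps": [[[0,0.1,0,-0.005,0,0,0],[0,0.2,0,-0.009,0,0,0],[0,0.2,0,-0.009,0,0,0]]]}}

```text
time_s: 13.02
ee_pos: [0.4889, -0.0966, 0.1034]
eef_rot: [3.138, -0.001, 1.697]
force: [-6.2, -2.8, 1.3]
grip_width: 0.0118
```

```bash
python3 mv.py 0.4715 -0.0987 0.1034 1.697
```

```text
shift cm [ 0.01 -1.76 -0.  ] rot [ 0.0034 -0.0014  0.0004]
t 13.0167 pos [ 0.4889 -0.0966  0.1034] rot [ 3.1382e+00 -1.4000e-03  1.6974e+00] F [-6.2 -2.8  1.3] M [-0.82  1.65  0.13] w 0.01183
```

Still sliding at about 7 N. I'll continue in small steps.

Emit:
{"op": "play_rows", "data": {"steps": [[[0,0.1,0,0.002,0,0,0],[0,0.2,0,0.003,0,0,0],[0,0.2,0,0.003,0,0,0]]]}}

```text
time_s: 13.27
ee_pos: [0.49, -0.0965, 0.1036]
eef_rot: [-3.139, -0.002, 1.698]
force: [-10.8, -1.5, 8.3]
grip_width: 0.0119
```

Emit:
{"op": "play_rows", "data": {"steps": [[[0,0.1,0,0,0,0,0],[0,0.2,0,0,0,0,0],[0,0.2,0,0,0,0,0]]]}}

```text
time_s: 13.52
ee_pos: [0.4911, -0.0963, 0.1038]
eef_rot: [-3.136, -0.002, 1.698]
force: [-10.0, -1.1, 8.3]
grip_width: 0.0118
```

```bash
python3 mv.py 0.4715 -0.0987 0.1034 1.697
```

```text
shift cm [ 0.01 -1.98  0.05] rot [-0.0051 -0.0019  0.0006]
t 13.5167 pos [ 0.4911 -0.0963  0.1038] rot [-3.1365e+00 -1.9000e-03  1.6976e+00] F [-10.   -1.1   8.3] M [-0.67  2.04  0.08] w 0.01183
```

Emit:
{"op": "play_rows", "data": {"steps": [[[0,0.1,-0.02,-0.003,0,0,0],[0,0.2,-0.02,-0.005,0,0,0],[0,0.2,-0.02,-0.005,0,0,0]]]}}

```text
time_s: 13.77
ee_pos: [0.4922, -0.0962, 0.1037]
eef_rot: [-3.139, -0.002, 1.698]
force: [-6.6, -2.1, 1.8]
grip_width: 0.0118
```

Emit:
{"op": "play_rows", "data": {"steps": [[[0,0.1,0,0,0,0,0],[0,0.2,0,0,0,0,0],[0,0.2,0,0,0,0,0]]]}}

```text
time_s: 14.02
ee_pos: [0.4929, -0.0961, 0.1038]
eef_rot: [-3.135, -0.002, 1.698]
force: [-15.0, -3.1, 9.2]
grip_width: 0.0117
```

```bash
python3 mv.py 0.4715 -0.0987 0.1034 1.697
```

```text
shift cm [ 0.02 -2.15  0.05] rot [-0.0066 -0.0024  0.0008]
t 14.0167 pos [ 0.4929 -0.0961  0.1038] rot [-3.1350e+00 -2.4000e-03  1.6978e+00] F [-15.   -3.1   9.2] M [-0.77  2.66  0.07] w 0.01169
```

The force rose to 15 N, so it is probably touching the post. One more small push to confirm.

Emit:
{"op": "play_rows", "data": {"steps": [[[0,0.1,0,0,0,0,0],[0,0.2,0,0,0,0,0],[0,0.2,0,0,0,0,0]]]}}

```text
time_s: 14.27
ee_pos: [0.493, -0.0961, 0.1038]
eef_rot: [-3.13, -0.003, 1.698]
force: [-19.6, -3.1, 10.8]
grip_width: 0.0118
```

```bash
python3 mv.py 0.4715 -0.0987 0.1034 1.697
```

```text
shift cm [ 0.02 -2.16  0.06] rot [-0.0117 -0.003   0.0008]
t 14.2667 pos [ 0.493  -0.0961  0.1038] rot [-3.1299e+00 -3.0000e-03  1.6978e+00] F [-19.6  -3.1  10.8] M [-0.86  3.08  0.08] w 0.01176
```

Motion stopped with the force at about 20 N, so the pane is butted. I'll relieve the tilt and load, then release slowly and retreat straight up.

Emit:
{"op": "play_rows", "data": {"steps": [[[0,0,0,-0.006,0,0,0],[0,0,0,-0.01,0,0,0],[0,0,0,-0.01,0,0,0],[0,0,0,-0.01,0,0,0]]], "force": 20}}

```text
time_s: 14.6
ee_pos: [0.4927, -0.0961, 0.1035]
eef_rot: [-3.139, -0.003, 1.698]
force: [-3.0, -2.2, -2.9]
grip_width: 0.0118
```

Emit:
{"op": "play_rows", "data": {"steps": [[[0,0,0,0,0,0,0.16],[0,0,0,0,0,0,0.2],[0,0,0,0,0,0,0.3],[0,0,0,0,0,0,0.4],[0,0,0,0,0,0,0.45],[0,0,0,0,0,0,0.45]]]}}

```text
time_s: 15.1
ee_pos: [0.4928, -0.0961, 0.1036]
eef_rot: [-3.139, -0.003, 1.698]
force: [-0.2, -0.3, -0.5]
grip_width: 0.0408
```

Emit:
{"op": "play_rows", "data": {"steps": [[[0,0,-0.5,0,0,0,0.45],[0,0,-2,0,0,0,0.45],[0,0,-4,0,0,0,0.45],[0,0,-7,0,0,0,0.45],[0,0,-10,0,0,0,0.45],[0,0,-12,0,0,0,0.45],[0,0,-12,0,0,0,0.45]]]}}

```text
time_s: 15.68
ee_pos: [0.4945, -0.0968, 0.2283]
eef_rot: [3.137, -0.0, 1.698]
force: [0.0, -0.1, 0.8]
grip_width: 0.0424
```

```bash
python3 mv.py 0.4715 -0.0987 0.1034 1.697
python3 - <<'E'
from station import ctrl
import cv2,numpy as np
s=ctrl.camera("scene")["frame"][150:350,220:520]
cv2.imwrite("pics/c6.png",cv2.resize(s,(800,533),interpolation=2))
E
```

```text
shift cm [ 0.09 -2.36 12.48] rot [ 0.0042 -0.0005  0.0008]
t 15.6833 pos [ 0.4945 -0.0968  0.2283] rot [ 3.1374e+00 -5.0000e-04  1.6978e+00] F [ 0.  -0.1  0.8] M [-0.02 -0.01 -0.07] w 0.04244
```

View pics/c6.png

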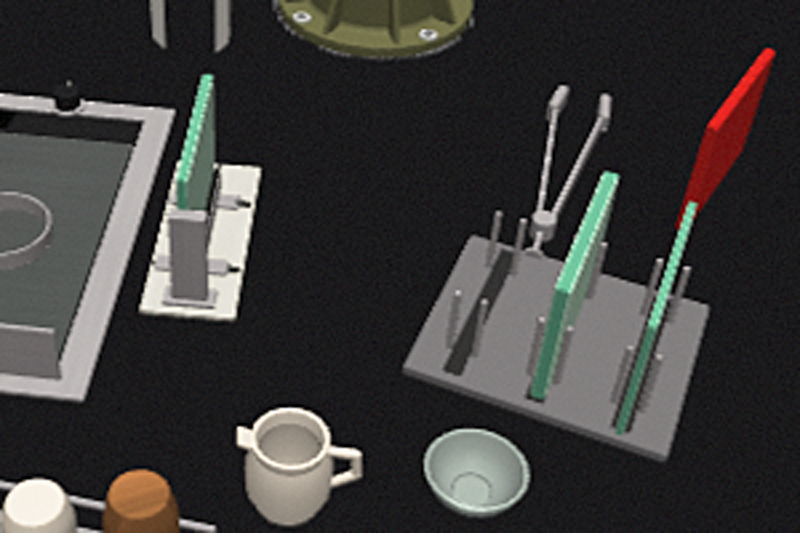

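The pane stands upright in the shoe against the post at crop (190,205), and the other two panes and the bystanders are undisturbed. I'll move the arm aside and check the gap at the post from the top.

Emit:
{"op": "play_rows", "data": {"steps": [[[1,0,-1,0,0,0,0.45],[4,0,-2,0,0,0,0.45],[7.5,0,-2,0,0,0,0.45],[11,0,-2,0,0,0,0.45],[14.5,0,-2,0,0,0,0.45],[18,0,-2,0,0,0,0.45],[21,0,-2,0,0,0,0.45],[23,0,-2,0,0,0,0.45],[24,0,-2,0,0,0,0.45],[24,0,-2,0,0,0,0.45]]]}}

```text
time_s: 16.57
ee_pos: [0.4628, 0.143, 0.2459]
eef_rot: [3.141, -0.002, 1.7]
force: [-0.1, 0.0, 0.0]
grip_width: 0.0423
```

Run:
```python
from station import ctrl
import cv2,numpy as np
s=ctrl.camera("top")["frame"][212:322,290:390]; t=ctrl.camera("scene")["frame"][165:275,255:345]
cv2.imwrite("pics/c7.png",np.hstack([cv2.resize(s,None,fx=4.2,fy=4.2,interpolation=2),cv2.resize(t,None,fx=4.2,fy=4.2,interpolation=2)]))
```

```text
(no output)
```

View pics/c7.png

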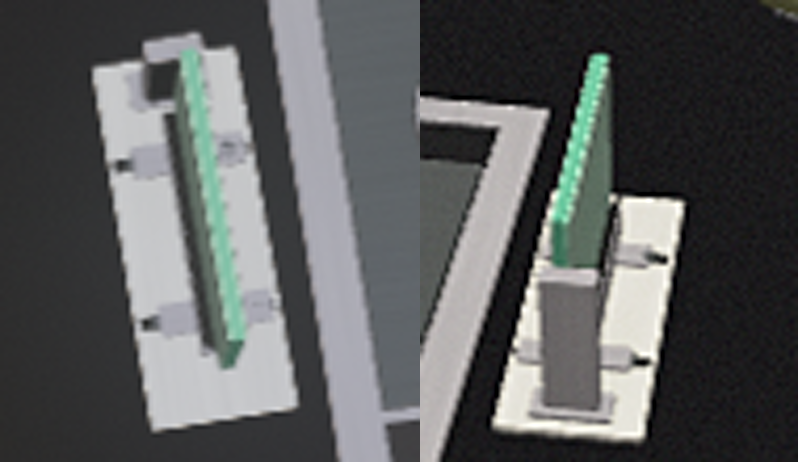

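Run:
```python
from h import *
s=lambda u,v:(290+u/4.2,212+v/4.2); y=.126;e=np.array([np.cos(y),np.sin(y)]);n=np.array([-e[1],e[0]])
A=back("top",[s(188,50),s(233,343)],.14)[:,:2];B=back("top",[s(147,66),s(205,56)],.110)[:,:2];o=np.array([.4924,-.0901])
print("pane ends",(A-o)@e,(A-o)@n,"post front",(B-o)@e,(B-o)@n)
```

```text
pane ends [ 0.08222557 -0.08808138] [-0.00564863 -0.00297783] post front [0.08376627 0.08444948] [ 0.01728305 -0.01716075]
```

Pane length measures 170 mm, lined up with the channel, and its end is at the post face within measuring error (about 2 mm). The contact force already showed it butted. Handing in.

```bash
python3 -c "
from station import ctrl
print(ctrl.hand_in())"
```

```text
the job is handed in; nothing more can be done
None
```

The 12 mm pane now stands released in the shoe's channel, butted against the end post, and I have handed the job in at about 17 s of the 67 s allowed.

- **Which pane:** The shoe-side pane pinched at 11.8–12.0 mm. I felt only that one; in the pictures its neighbours look clearly thicker and thinner.
- **Placing:** I felt the tall leg at about 6 N; the channel sits roughly 5 mm to the griddle side. The pane touched the floor at the predicted height, about 20 mm short of the post, and I slid it along at 7–11 N.
- **Butting:** It stopped dead at the post at about 20 N. I then eased the load, let go and moved the arm clear.

**Last checks:**
- The pane stands upright and in line with the channel.
- The other two panes still stand in the rack.
- The creamer, bowl and tongs look unmoved, and the arm never came near the turner or egg ring.

One check disagrees slightly: the top camera puts the pane's end 1.5–2 mm short of the post. That is within its error, and the contact force says it is butted.

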